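# Dial the combination and open the lock box

### The job

Open the bench lock box. Turn its dial left (anticlockwise seen from above) until the pointer stands at the one-stud mark, then right (clockwise) to the two-stud mark, then left again to the three-stud mark, without running past a mark; then pull the drawer fully open by its bar handle and let go, leaving the things lying around it where they are.

Things in the scene. Friction and masses are not known exactly. Their poses are not given: they have to be found in the camera images.
- lockbox: Grey steel lock box bolted to the desk, 130 mm deep (x), 180 wide (y), 106 high; origin at the centre of its underside, x from the drawer front to the back, z up. On top, 10 mm behind the centre, the dial stands in a flat fixed aluminium ring of 108 mm diameter (its top 109 mm above the desk) with three marks, each a radial row of raised studs: one, two and three studs.
- dial (a joint): Dial angle in rad, growing as it turns left (anticlockwise from above). 0: pointer at the three-stud mark, toward the drawer front; +1.05: one-stud mark; -0.79: two-stud mark. Starts between -2.3 and -1.5, stops at -2.6 and 1.8, has a light friction of 0.06 N m and stays where it is left. It needs more turn than one easy grasp of a wrist gives.
- dial_grip (a point): Point on the vertical dial axis, 129 mm above the desk: middle of the black round fluted knob, 46 mm in diameter and 28 mm tall (115 to 143 mm above the desk). Below it a flat skirt of 76 mm diameter (109 to 115 mm) turns with it and carries the pointer.
- dial_pointer (a point): Outer end of the raised white pointer on the dial's skirt, 37 mm from the axis.
- mark_one (a point): Only stud of the one-stud mark on the fixed ring, 42 mm from the dial axis. The box hides a real lock of two wheels that the dial drags along, each with 0.6 rad of play either way, so the farthest point of each leg counts, to about 0.13 rad. After running past a mark, turn right to about -1.9 rad and begin again.
- mark_two (a point): Innermost stud of the two-stud mark, 42 mm from the dial axis.
- mark_three (a point): Innermost stud of the three-stud mark, 42 mm from the dial axis, on the side of the drawer front.
- drawer (a joint): How far the drawer is pulled out, in m, toward the box's -x: 0 shut, 0.065 fully open against its stop. While locked it yields only 5 to 7 mm; unlocked it draws with a few newtons. It stays where it is left.
- drawer_handle (a point): Middle of the drawer's steel bar handle, 88 mm above the desk: a round bar of 10 mm diameter and 90 mm length along the box's y axis, 40 mm in front of the drawer's face (35 mm clear behind the bar), held by a post at each end. The face reaches up to 103 mm above the desk.
- tape_roll: Loose white tape roll lying flat, 109 mm wide and 48 mm high, left of the box; origin at the centre of its underside. To be left alone.
- spool: Loose solder spool, 60 mm wide and 35 mm high, left of the box; origin at the centre of its underside. To be left alone.
- pill_jar: Loose small bottle, 42 mm wide and 60 mm high, right of the box; origin at the centre of its underside. To be left alone.
- pliers: Loose pliers lying flat, 156 mm long, 13 mm high, right of the box; origin under the middle. To be left alone.
- screwdriver: Loose screwdriver, 166 mm long, 21 mm high, lying in front of the box; origin under the middle. To be left alone.
- cutter: Loose side cutter, 140 mm long, 13 mm high, lying in front of the box; origin under the middle. To be left alone.

How it is judged:
On the way, in this order (a step that is already met when the one before it is completed fails the run):
1. the pointer stands at the one-stud mark (value of joint dial between 0.9 and 1.2 rad), for 0.2 s.
2. the pointer stands at the two-stud mark (value of joint dial between -0.94 and -0.64 rad), for 0.2 s.
3. the pointer stands at the three-stud mark (value of joint dial between -0.15 and 0.15 rad and value of joint drawer below 0.01 m), for 0.2 s.
At the end, for the whole second after the job is handed in: The drawer is at rest at least 55 mm out of its 65 mm travel, and the dial still stands at the three-stud mark (within 0.22 rad) (value of joint drawer above 0.055 m and velocity of joint drawer below 0.01 m/s and value of joint dial between -0.22 and 0.22 rad); the robot touches nothing.
It fails at once if a thing lying round the box is pushed more than 30 mm (distance of any of tape_roll, spool, pill_jar, pliers, screwdriver, cutter from where it was at the start of the episode above 0.03 m).
It also fails if it takes over 72 s, if anything falls off the work surface, if the arm or the gripper's body presses on something with over 40 N, if the wrist force passes 120 N, or if a joint passes its speed limit or range.

### The arm

A 6-joint arm with a two-finger parallel gripper is mounted at the origin on a cart in front of the work surface, level with it; the furniture and walls round the work are solid. World frame = base frame: x ahead of the robot, y to its left, z up, the work surface at z = 0. Lengths are in m, angles in rad, forces in N, time in s.
With the tool pointing down it reaches from about 0.35 to 0.725 m from the base axis. Payload 4.3 kg.
Tool frame: the origin (TCP) lies between the finger pads; the fingertips stand 22 mm ahead of it and the grasp point (between the pads) lies 3 mm ahead of it (arm.nose_length is the distance from the TCP to the fingertips, in m); z points along the fingers, y is the line along which they close (so a half turn about z gives the same grasp; the last joint's range is limited). The gripper opens to 85 mm and grips with 20 to 120 N. Pads are 22 mm wide; open, the fingers measure 114 mm over their backs; the gripper's body (76 mm by 85 mm) begins 54 mm behind the grasp point. The pads swing forward as they close: fully open they stand 13 mm farther back than shut.
Start: joints at [-1.458, 0.377, 0.081, 1.274, 0, 1.46], TCP at [0.127, -0.561, 0.253] pointing down, gripper open.
Joint ranges: [-2.72, 2.72], [-0.84, 1.66], [-1.02, 1.22], [-1.77, 2.12], [-1.37, 1.28], [-3.14, 3.14]. Speed limits (rad/s): [2.57, 2.57, 3.14, 3.14, 3.14, 3.14].

### API

Orientations are given as a unit quaternion [w, x, y, z].
In Python, from station import arm, imaging, order gives the robot as it stands. The module is installed in compiled form; this text tells all that it offers.
- The arm moves only by the tool apply_moves, never from a script. Its argument "steps" is a list that holds one entry, the list of rows, each a list of 7 numbers: the shift along the world's x, y, z as a fraction of full scale, then the turn, a rotation vector about the world's x, y, z as a fraction of full scale, then the closure, from -1 (fully open) to 1 (shut). In form: [[[x, y, z, rx, ry, rz, gripper], ...]]. A call has 1 to 12 rows; each row shifts and turns the commanded pose from where the row before left it; what a row does not reach is not made up. Full scale, the value 1, is 0.02 m for a shift and pi/2 rad for a turn. A row lasts 1/10 s, in which the tool goes at most 50 mm and 8.59 degrees, less where a joint would pass 70% of its speed; a pose out of reach is approached as far as the arm can. A call with a number of a shift or a turn outside -1 to 1 is refused whole. A call with a gripper value outside its range is refused whole. The fingers move at their own pace and stop on an object; the grip force is fixed at half the most. Time passes only in rows, so rows that do not move let the fingers close. It gives the time, the measured TCP pose, the force, the opening and the grip force at its end, in the units of the state.
- arm.observe(): the state, without advancing time (a new reading comes with each control period).
- imaging.read_camera(name): name is "scene" or "side" or "wrist"; returns the picture (420x560x3 uint8, red, green, blue); there is no depth.
- imaging.get_calibration(name): a dict with "fx", "fy", "cx", "cy" (pixels), "k1" (the pictures are not rectified: a ray, as slopes to the right and down, at radius r is drawn at 1 + k1 r^2 times it, then the intrinsics apply), "rvec" (rotation vector, rad) and "tvec" (3), from world to camera coordinates, as OpenCV has them; the wrist camera has in their place "hand_eye" (4x4, takes a point from camera to tool coordinates, whose origin is the TCP and whose axes are the flange's). Camera axes: x right, y down, z forward; pixel columns grow to the right and rows downward; lengths in m; the calibration is good to about 2 mm. A picture is of the moment at which its call begins: read the wrist's pose just before it. get_calibration takes no time and is no camera call.
- order.finish_job(): hands the job in; it is judged then, once.
The state is a dict: "time": time; "joints": joint angles; "qd": joint speeds; "joint_efforts": joint torques, N m; "ee_pos": TCP position; "tool_rot": TCP orientation; "force": force on the tool from outside, world axes, zero at the start; "torque": the same for the moment, N m; "width": finger opening in m; "finger_force": force on a finger pad.
Only numpy, scipy, OpenCV 4.12 (cv2) and the standard library are available. Lean on these libraries where they do the work, as an engineer would, in place of code of your own. Each camera call takes 0.05 s, during which the arm holds its last target. There are 200 camera calls.

## Working session

There is one attempt and no reset: what is moved stays moved. The work goes in short steps, Python scripts to look and compute and a tool call to move; the robot and the scene stay as the last step left them, time stands still between calls to the robot, and variables do not carry over. Pictures are saved under pics/ and viewed, at most 10 in all, crops included, and the job is handed in when it is done.

Besides the shell and the picture viewer there is one more tool, called after ">>>" in YAML: its name, and indented under it one key for each argument. apply_moves: Moves the arm, as the interface text tells. Its arguments: {"type":"object","properties":{"steps":{"type":"array","items":{"type":"array","items":{"type":"array","items":{"type":"number"}}}}},"required":["steps"]}

```bash
mkdir -p pics; python3 - <<'E'
from station import arm, imaging
import cv2
for n in ("scene","side"):
    cv2.imwrite(f"pics/{n}0.png",imaging.read_camera(n)[:,:,::-1]); print(n,imaging.get_calibration(n))
print(imaging.get_calibration("wrist")); print(arm.observe(), arm.nose_length)
E
```

```text
scene {'fx': 385.03755953028565, 'fy': 385.03755953028565, 'cx': 280.7430562169976, 'cy': 207.08765812634243, 'k1': 0.014405555266456083, 'rvec': array([ 1.27070881,  2.35220006, -0.86146988]), 'tvec': array([ 0.29539952, -0.2873742 ,  1.36899418])}
side {'fx': 493.1046245154768, 'fy': 493.1046245154768, 'cx': 282.2484509922543, 'cy': 210.74539904696186, 'k1': 0.0531439079471643, 'rvec': array([ 0.65108849, -2.34841872,  1.45384657]), 'tvec': array([0.4962147 , 0.20829784, 1.23773938])}
{'fx': 359.98938972188995, 'fy': 359.98938972188995, 'cx': 279.2480488401852, 'cy': 213.9741829704734, 'k1': -0.0939265641755428, 'hand_eye': array([[ 2.34359183e-03, -9.61823903e-01, -2.73659072e-01,
         6.89445311e-02],
       [ 9.99997235e-01,  2.30716062e-03,  4.54957040e-04,
        -8.27522923e-04],
       [ 1.93786878e-04, -2.73659382e-01,  9.61826650e-01,
        -1.19903313e-01],
       [ 0.00000000e+00,  0.00000000e+00,  0.00000000e+00,
         1.00000000e+00]])}
{'time': 0.1, 'joints': array([-1.45830488e+00,  3.78001220e-01,  7.97583735e-02,  1.27445671e+00,
        8.91358881e-06,  1.46051678e+00]), 'qd': array([ 0.00022627, -0.00211676,  0.00191981,  0.00057211,  0.00132943,
        0.00043481]), 'joint_efforts': array([ 1.56831127e-03, -4.64694250e+01,  2.70582551e+01,  1.20411749e-02,
       -1.49558609e-04, -8.39595742e-06]), 'ee_pos': array([ 0.12699161, -0.56021332,  0.25244748]), 'tool_rot': array([-9.51617535e-04,  9.93802597e-01,  1.11155266e-01,  3.40435310e-06]), 'force': array([ 0.51957065,  0.11796883, -0.48638537]), 'torque': array([0.03669991, 0.042982  , 0.04710774]), 'finger_force': 0.0, 'width': 0.08530259785445071} 0.022
```

View pics/scene0.png

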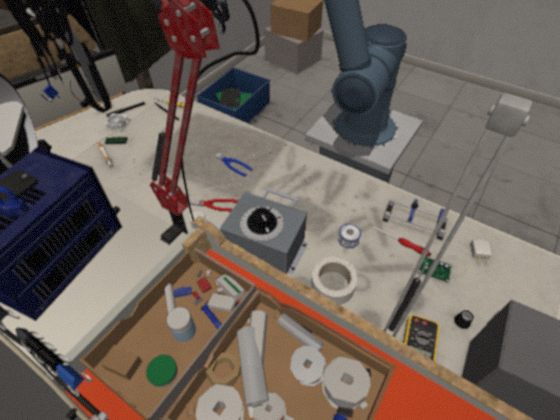

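View pics/side0.png

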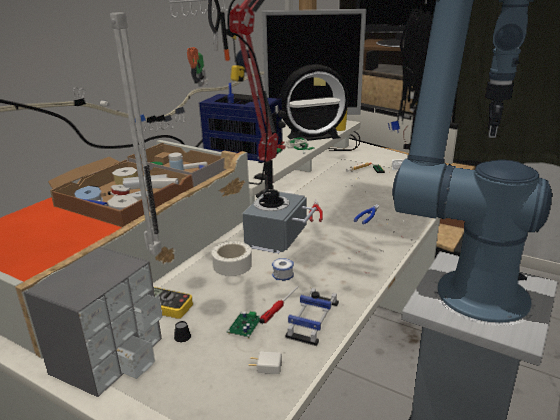

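The scene view shows the box with its dial near (262,221) and its bar handle near (281,198). In the side view the dial is near (270,199). I'll measure coarsely and zoom in.

```bash
cat > h.py <<'E'
from station import arm, imaging
import cv2, numpy as np
from scipy.spatial.transform import Rotation as R
def pose(n,st=None):
    c=imaging.get_calibration(n)
    if n=="wrist":
        q=st["tool_rot"]; Rt=R.from_quat([q[1],q[2],q[3],q[0]]).as_matrix()
        H=c["hand_eye"]; return c,Rt@H[:3,:3],Rt@H[:3,3]+st["ee_pos"]
    Rm=cv2.Rodrigues(c["rvec"])[0]; return c,Rm.T,-Rm.T@c["tvec"]
def K(c): return np.array([[c["fx"],0,c["cx"]],[0,c["fy"],c["cy"]],[0,0,1]]),np.array([c["k1"],0,0,0.])
def at(n,uv,z,st=None):
    c,Rc,o=pose(n,st); k,d=K(c)
    p=cv2.undistortPoints(np.array([[uv]],float),k,d)[0,0]
    r=Rc@np.array([p[0],p[1],1]); return o+r*(z-o[2])/r[2]
def proj(n,P,st=None):
    c,Rc,o=pose(n,st); k,d=K(c)
    return cv2.projectPoints(np.array(P,float).reshape(-1,1,3),cv2.Rodrigues(Rc.T)[0],-Rc.T@o,k,d)[0].reshape(-1,2)
E
python3 - <<'E'
from h import *
print("knob",at("scene",(262,219),.143),at("side",(270,198),.143))
a=cv2.imread("pics/scene0.png")[170:290,190:330]; b=cv2.imread("pics/side0.png")[180:260,225:345]
a=cv2.resize(a,None,fx=3.5,fy=3.5,interpolation=2)[:420,:490]; b=cv2.resize(b,None,fx=4,fy=4,interpolation=2)
cv2.imwrite("pics/c1.png",a)
E
```

```text
knob [0.6353079  0.00866181 0.143     ] [0.59994482 0.03534836 0.143     ]
```

View pics/c1.png

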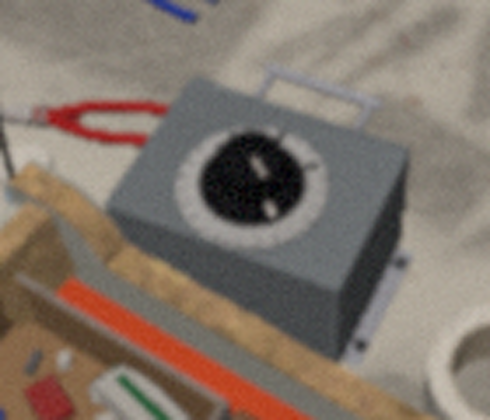

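The crop shows the box top corners at (202,80), (410,152), (338,290) and (110,208), the ring centred at about (252,187), and the bar handle from (268,70) to (375,105). The pointer seems to be at about (270,208).

```bash
python3 - <<'E'
from h import *
f=lambda u,v:(190+u/3.5,170+v/3.5)
c=[at("scene",f(*p),.106) for p in [(202,80),(410,152),(338,290),(110,208)]]
print(np.round(c,3)); print([np.linalg.norm(c[i]-c[i-1]).round(3) for i in range(4)], np.mean(c,0))
print("ring",at("scene",f(252,187),.109)); print("handle",at("scene",f(268,70),.088),at("scene",f(375,105),.088))
print("ptr",at("scene",f(270,208),.115),at("scene",f(260,165),.143))
E
```

```text
[[ 0.56  -0.091  0.106]
 [ 0.535  0.076  0.106]
 [ 0.663  0.096  0.106]
 [ 0.693 -0.073  0.106]]
[np.float64(0.134), np.float64(0.169), np.float64(0.13), np.float64(0.172)] [0.61255443 0.00175524 0.106     ]
ring [6.25109996e-01 1.42352439e-04 1.09000000e-01]
handle [ 0.51086587 -0.06545713  0.088     ] [0.49603872 0.02301654 0.088     ]
ptr [0.63702265 0.02381569 0.115     ] [0.62769622 0.00996434 0.143     ]
```

Box yaw is about 0.15 rad, the dial axis about (0.622, 0.003), and the dial angle about -2.3. Before crossing I'll check that the lamp clears the arm.

```bash
python3 - <<'E'
from h import *
def tri(a,b):
    A=[];B=[]
    for n,uv in(("scene",a),("side",b)):
        c,Rc,o=pose(n);k,d=K(c);p=cv2.undistortPoints(np.array([[uv]],float),k,d)[0,0]
        r=Rc@np.array([p[0],p[1],1]);r/=np.linalg.norm(r);M=np.eye(3)-np.outer(r,r);A.append(M);B.append(M@o)
    x=np.linalg.lstsq(np.vstack(A),np.hstack(B),rcond=None)[0];return x.round(3)
print(tri((168,195),(268,145)),tri((190,28),(245,15)),at("scene",(175,238),0).round(3))
print(proj("side",[[.622,.003,.143],[.509,-.014,.088]]))
E
```

```text
[ 0.74  -0.171  0.219] [ 0.713 -0.038  0.62 ] [ 0.729 -0.221  0.   ]
[[269.68343565 192.52063052]
 [305.5610722  215.20166609]]
```

>>> apply_moves:
  steps:
    - [[0.9,1,0,0,0,0.0283,-1],[0.9,1,0,0,0,0.0283,-1],[0.9,1,0,0,0,0.0283,-1],[0.9,1,0,0,0,0.0283,-1],[0.9,1,0,0,0,0.0283,-1],[0.9,1,0,0,0,0.0283,-1],[0.9,1,0,0,0,0.0283,-1],[0.9,1,0,0,0,0.0283,-1],[0.9,1,0,0,0,0.0283,-1],[0.9,1,0,0,0,0.0283,-1]]

```text
time: 1.1
ee_pos: [0.3075, -0.3596, 0.2529]
tool_rot: [-0.0, 0.945, 0.328, -0.0]
force: [0.3, -0.5, -0.2]
width: 0.0854
finger_force: 0.0
```

>>> apply_moves:
  steps:
    - [[0.83,0.955,-0.087,0,0,0.0269,-1],[0.83,0.955,-0.087,0,0,0.0269,-1],[0.83,0.955,-0.087,0,0,0.0269,-1],[0.83,0.955,-0.087,0,0,0.0269,-1],[0.83,0.955,-0.087,0,0,0.0269,-1],[0.83,0.955,-0.087,0,0,0.0269,-1],[0.83,0.955,-0.087,0,0,0.0269,-1],[0.83,0.955,-0.087,0,0,0.0269,-1],[0.83,0.955,-0.087,0,0,0.0269,-1],[0.83,0.955,-0.087,0,0,0.0269,-1]]

```text
time: 2.1
ee_pos: [0.4733, -0.1688, 0.2354]
tool_rot: [-0.0, 0.855, 0.519, -0.0]
force: [0.4, 0.5, 0.8]
width: 0.0856
finger_force: 0.0
```

>>> apply_moves:
  steps:
    - [[0.83,0.955,-0.087,0,0,0.0269,-1],[0.83,0.955,-0.087,0,0,0.0269,-1],[0.83,0.955,-0.087,0,0,0.0269,-1],[0.83,0.955,-0.087,0,0,0.0269,-1],[0.83,0.955,-0.087,0,0,0.0269,-1],[0.83,0.955,-0.087,0,0,0.0269,-1],[0.83,0.955,-0.087,0,0,0.0269,-1],[0.83,0.955,-0.087,0,0,0.0269,-1],[0.83,0.955,-0.087,0,0,0.0269,-1],[0,0,0,0,0,0,-1],[0,0,0,0,0,0,-1]]

```text
time: 3.2
ee_pos: [0.6221, 0.0024, 0.2195]
tool_rot: [-0.0, 0.742, 0.671, -0.001]
force: [0.4, -0.3, -0.3]
width: 0.0854
finger_force: 0.0
```

```bash
python3 - <<'E'
from h import *
s=arm.observe(); im=imaging.read_camera("wrist"); print(s["ee_pos"],s["tool_rot"],s["joints"].round(3))
cv2.imwrite("pics/w1.png",im[:,:,::-1]); print(proj("wrist",[[.6225,.003,.143],[.6225,.003,.109]],s))
E
```

```text
[0.6221118  0.00236538 0.21948741] [-4.08638091e-04  7.41592880e-01  6.70849757e-01 -6.60636086e-04] [-0.098  0.487  0.162  1.247 -0.     1.573]
[[281.09058026 236.51928621]
 [280.85150418 219.48537077]]
```

View pics/w1.png

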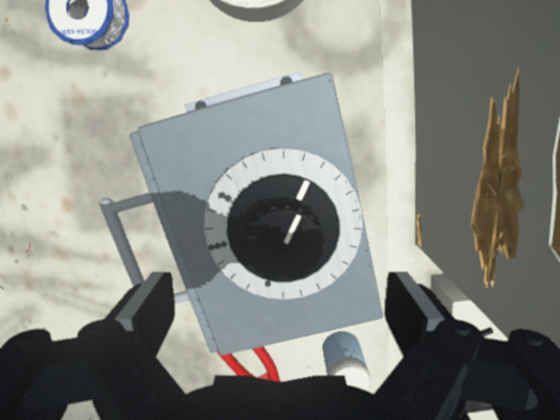

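The wrist view shows the ring centred at about (283,224), the pointer tip at (307,182), the one-stud mark at (267,284), two-stud at (223,196) and three-stud at (225,244). The handle bar runs from (105,203) to (135,290).

```bash
python3 - <<'E'
from h import *
s=arm.observe()
C=at("wrist",(283,224.5),.109,s); print("C",C)
for n,uv,z in(("ptr",(307,182),.116),("one",(267,284),.111),("two",(228,200),.111),("three",(225,244),.111)):
    p=at("wrist",uv,z,s)-C; print(n,np.hypot(*p[:2]).round(4),np.arctan2(p[1],p[0]).round(3))
print("L/R ring",[(at("wrist",u,.109,s)-C).round(4) for u in((205,227),(361,222),(283,149),(283,300))])
print("handle",at("wrist",(105,203),.093,s),at("wrist",(135,288),.093,s))
print("box corners",[at("wrist",u,.106,s).round(4) for u in((331,73),(381,320),(216,353),(136,130))])
E
```

```text
C [ 0.623394   -0.00123151  0.109     ]
ptr 0.0338 1.013
one 0.0446 -1.921
two 0.0401 2.593
three 0.0415 -2.915
L/R ring [array([-0.0526,  0.0034,  0.    ]), array([ 0.0525, -0.0035,  0.    ]), array([0.0048, 0.0501, 0.    ]), array([-0.0054, -0.0567,  0.    ])]
handle [0.49661613 0.02240384 0.093     ] [ 0.5042954  -0.04647251  0.093     ]
box corners [array([0.6622, 0.0923, 0.106 ]), array([ 0.6893, -0.0844,  0.106 ]), array([ 0.5618, -0.1011,  0.106 ]), array([0.5351, 0.0707, 0.106 ])]
```

>>> apply_moves:
  steps:
    - [[0.02,-0.335,0,0,0,0,-1],[0,0,-0.745,0,0,0,-1],[0,0,-0.745,0,0,0,-1],[0,0,-0.745,0,0,0,-1],[0,0,-0.745,0,0,0,-1],[0,0,-0.745,0,0,0,-1],[0,0,0,0,0,0,0],[0,0,0,0,0,0,1],[0,0,0,0,0,0,1],[0,0,0,0,0,0,1],[0,0,0,0,0,0,1],[0,0,0,0,0,0,1]]

```text
time: 4.45
ee_pos: [0.6237, -0.0052, 0.1474]
tool_rot: [0.001, 0.742, 0.67, 0.0]
force: [-2.5, -0.9, 5.7]
width: 0.0439
finger_force: 61.4
```

```bash
python3 - <<'E'
from h import *
s=arm.observe(); im=imaging.read_camera("wrist"); print(s["ee_pos"],s["force"],s["torque"],s["width"],s["finger_force"])
cv2.imwrite("pics/w2.png",im[:,:,::-1])
E
```

```text
[ 0.62365435 -0.00524495  0.14744371] [-2.47170981 -0.88001564  5.74091976] [-0.32729965  0.28906983 -0.09162842] 0.04394087345159596 61.407694816589355
```

View pics/w2.png

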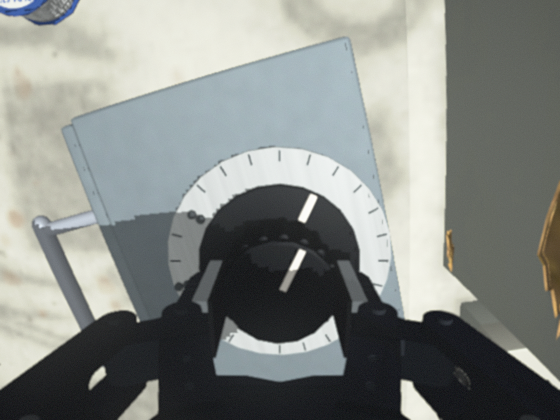

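The knob is gripped (44 mm, small side forces) and the pointer tip sits at (312,196). Next I turn left.

>>> apply_moves:
  steps:
    - [[0,0,0,0,0,0.06,1],[0,0,0,0,0,0.08,1],[0,0,0,0,0,0.08,1],[0,0,0,0,0,0.08,1],[0,0,0,0,0,0.08,1],[0,0,0,0,0,0.08,1],[0,0,0,0,0,0.08,1],[0,0,0,0,0,0.08,1],[0,0,0,0,0,0.08,1],[0,0,0,0,0,0.08,1],[0,0,0,0,0,0.06,1],[0,0,0,0,0,0,1]]

```text
time: 5.7
ee_pos: [0.6247, -0.0046, 0.1474]
tool_rot: [0.002, 0.175, 0.985, 0.001]
force: [1.3, -0.0, 5.3]
width: 0.0437
finger_force: 61.6
```

```bash
cat > d.py <<'E'
from h import *
import sys
s=arm.observe(); im=imaging.read_camera("wrist"); cv2.imwrite("pics/"+sys.argv[1],im[:,:,::-1])
q=s["tool_rot"]; print(s["time"],s["ee_pos"].round(4),"yaw",(2*np.arctan2(q[2],q[1])).round(3),s["force"].round(1),s["torque"].round(2),s["joints"].round(2))
# white pointer on skirt, rectified around the dial axis
C=np.array([.6225,-.0043]); yaw=.155
v=im.astype(float); best=[]
for a in np.arange(-2.7,1.9,.01):
    w=a+yaw+np.pi; P=[[C[0]+r*np.cos(w),C[1]+r*np.sin(w),.116] for r in np.linspace(.028,.035,5)]
    uv=proj("wrist",P,s).round().astype(int)
    ok=all(0<=u<560 and 0<=t<420 for u,t in uv)
    best.append((np.mean([v[t,u].min() for u,t in uv]) if ok else 0,a))
b=np.array(best); m=b[:,0]>.75*b[:,0].max(); print("max",b[:,0].max().round(),"angles",b[m,1].round(2))
E
python3 d.py w3.png
```

```text
5.7 [ 0.6247 -0.0046  0.1474] yaw 2.79 [ 1.3 -0.   5.3] [ 0.11 -0.39  0.01] [-0.11  0.52  0.03  1.07  0.    0.24]
max 151.0 angles [-1.   -0.99 -0.98 -0.97 -0.96 -0.95 -0.94 -0.93 -0.92 -0.91 -0.9 ]
```

>>> apply_moves:
  steps:
    - [[0,0,0,0,0,0.06,1],[0,0,0,0,0,0.08,1],[0,0,0,0,0,0.08,1],[0,0,0,0,0,0.08,1],[0,0,0,0,0,0.08,1],[0,0,0,0,0,0.08,1],[0,0,0,0,0,0.08,1],[0,0,0,0,0,0.08,1],[0,0,0,0,0,0.08,1],[0,0,0,0,0,0.08,1],[0,0,0,0,0,0.06,1],[0,0,0,0,0,0,1]]

```text
time: 6.95
ee_pos: [0.6243, -0.0033, 0.1474]
tool_rot: [0.002, -0.465, 0.885, 0.0]
force: [0.5, 2.9, 7.4]
width: 0.0438
finger_force: 61.8
```

```bash
python3 d.py w4.png
```

```text
6.95 [ 0.6243 -0.0033  0.1474] yaw 4.109 [0.5 2.9 7.4] [0.71 0.05 0.03] [-0.11  0.52  0.03  1.07  0.   -1.08]
max 149.0 angles [0.34 0.35 0.36 0.37 0.38 0.39 0.4  0.41 0.42 0.43]
```

View pics/w4.png

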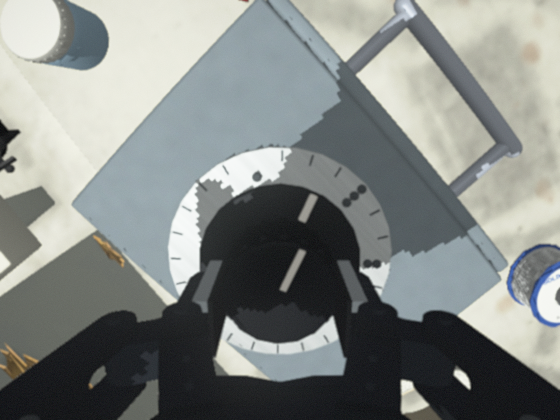

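The pointer tip at (312,196) lies between the three-stud mark (347,203) and the one-stud mark (257,177), with the two-stud mark at (368,264). Next I compare the angles against the marks.

```bash
python3 - <<'E'
from h import *
s=arm.observe()
Cs=at("wrist",(280,248),.109,s); print(Cs, at("wrist",(168,248),.109,s), at("wrist",(392,248),.109,s))
for C in (np.array([.6225,-.0043]),np.array([.6235,-.0035])):
  for n,uv,z in(("ptr",(312,196),.116),("one",(257,177),.111),("three",(347,203),.111),("two",(368,264),.111)):
    p=at("wrist",uv,z,s)[:2]-C; print(n,np.hypot(*p).round(4),((np.arctan2(p[1],p[0])-np.pi-.155+np.pi)%(2*np.pi)-np.pi).round(3))
print("handle",at("wrist",(404,18),.093,s),at("wrist",(510,148),.093,s),at("wrist",(457,78),.093,s))
E
```

```text
[ 0.61880916 -0.00869578  0.109     ] [ 0.66282925 -0.03868515  0.109     ] [0.57502459 0.02152295 0.109     ]
ptr 0.0355 0.399
one 0.041 1.049
three 0.0416 -0.014
two 0.0423 -0.797
ptr 0.0368 0.403
one 0.0421 1.034
three 0.0427 0.001
two 0.0427 -0.768
handle [ 0.5138252  -0.06286797  0.093     ] [0.49794608 0.01805394 0.093     ] [ 0.50579193 -0.02642914  0.093     ]
```

>>> apply_moves:
  steps:
    - [[0,0,0,0,0,0.06,1],[0,0,0,0,0,0.08,1],[0,0,0,0,0,0.08,1],[0,0,0,0,0,0.08,1],[0,0,0,0,0,0.07,1],[0,0,0,0,0,0.04,1],[0,0,0,0,0,0,1],[0,0,0,0,0,0,1],[0,0,0,0,0,0,1],[0,0,0,0,0,0,1]]

```text
time: 8.0
ee_pos: [0.6236, -0.0032, 0.1474]
tool_rot: [-0.002, 0.721, -0.693, 0.0]
force: [0.1, 3.6, 8.3]
width: 0.0434
finger_force: 61.9
```

```bash
python3 d.py w5.png
```

```text
8.0 [ 0.6236 -0.0032  0.1474] yaw -1.531 [0.1 3.6 8.3] [0.69 0.47 0.01] [-0.11  0.52  0.03  1.08  0.   -1.72]
max 251.0 angles [1.   1.01 1.02 1.03 1.04 1.05 1.06 1.07 1.08 1.09 1.1 ]
```

>>> apply_moves:
  steps:
    - [[0,0,0,0,0,-0.06,1],[0,0,0,0,0,-0.08,1],[0,0,0,0,0,-0.08,1],[0,0,0,0,0,-0.08,1],[0,0,0,0,0,-0.08,1],[0,0,0,0,0,-0.08,1],[0,0,0,0,0,-0.08,1],[0,0,0,0,0,-0.08,1],[0,0,0,0,0,-0.08,1],[0,0,0,0,0,-0.08,1],[0,0,0,0,0,-0.06,1],[0,0,0,0,0,0,1]]

```text
time: 9.25
ee_pos: [0.6247, -0.0039, 0.1474]
tool_rot: [0.002, -0.144, 0.99, 0.0]
force: [2.3, 0.6, 6.5]
width: 0.0438
finger_force: 61.7
```

```bash
python3 d.py w6.png
```

```text
9.25 [ 0.6247 -0.0039  0.1474] yaw 3.43 [2.3 0.6 6.5] [ 0.43 -0.33 -0.06] [-0.11  0.52  0.03  1.07  0.   -0.4 ]
max 149.0 angles [-0.35 -0.34 -0.33 -0.32 -0.31 -0.3  -0.29 -0.28 -0.27 -0.26]
```

>>> apply_moves:
  steps:
    - [[0,0,0,0,0,-0.06,1],[0,0,0,0,0,-0.08,1],[0,0,0,0,0,-0.08,1],[0,0,0,0,0,-0.06,1],[0,0,0,0,0,-0.03,1],[0,0,0,0,0,0,1],[0,0,0,0,0,0,1],[0,0,0,0,0,0,1],[0,0,0,0,0,0,1]]

```text
time: 10.2
ee_pos: [0.6247, -0.0044, 0.1474]
tool_rot: [0.002, 0.098, 0.995, 0.0]
force: [2.1, 0.8, 5.9]
width: 0.0438
finger_force: 61.6
```

```bash
python3 d.py w7.png
```

```text
10.2 [ 0.6247 -0.0044  0.1474] yaw 2.945 [2.1 0.8 5.9] [ 0.24 -0.35 -0.03] [-0.11  0.52  0.03  1.07  0.    0.09]
max 151.0 angles [-0.84 -0.83 -0.82 -0.81 -0.8  -0.79 -0.78 -0.77 -0.76 -0.75]
```

-0.795, on the two-stud mark. Next, left by 0.79 to the three-stud mark.

>>> apply_moves:
  steps:
    - [[0,0,0,0,0,0.06,1],[0,0,0,0,0,0.08,1],[0,0,0,0,0,0.08,1],[0,0,0,0,0,0.08,1],[0,0,0,0,0,0.08,1],[0,0,0,0,0,0.07,1],[0,0,0,0,0,0.05,1],[0,0,0,0,0,0,1],[0,0,0,0,0,0,1],[0,0,0,0,0,0,1],[0,0,0,0,0,0,1]]

```text
time: 11.35
ee_pos: [0.6245, -0.0036, 0.1474]
tool_rot: [0.002, -0.29, 0.957, 0.0]
force: [2.6, 2.0, 7.1]
width: 0.0437
finger_force: 61.7
```

```bash
python3 d.py w8.png
```

```text
11.35 [ 0.6245 -0.0036  0.1474] yaw 3.731 [2.6 2.  7.1] [ 0.67 -0.13  0.02] [-0.11  0.52  0.03  1.07  0.   -0.7 ]
max 150.0 angles [-0.04 -0.03 -0.02 -0.01 -0.    0.01  0.02  0.03  0.04  0.05]
```

View pics/w8.png

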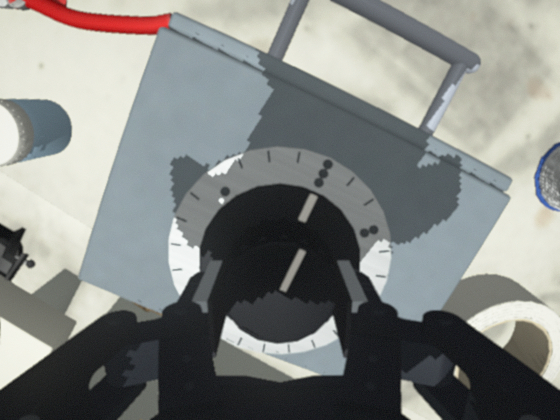

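The pointer is in line with the three-stud mark. I'll release, lift, and move over the handle with the fingers half closed.

>>> apply_moves:
  steps:
    - [[0,0,0,0,0,0,-1],[0,0,0,0,0,0,-1],[0,0,0,0,0,0,-1],[0,0,0,0,0,0,-1],[0,0,0,0,0,0,-1],[0,0,0.9,0,0,0,-1],[0,0,0.9,0,0,0,-1],[0,0,0.9,0,0,0,-1],[0,0,0.9,0,0,0,-1]]

```text
time: 12.3
ee_pos: [0.6227, -0.0047, 0.2184]
tool_rot: [-0.0, -0.291, 0.957, 0.0]
force: [0.2, -0.9, 0.6]
width: 0.0853
finger_force: 0.0
```

>>> apply_moves:
  steps:
    - [[-0.58,-0.09,0,0,0,0.0725,0.39],[-0.58,-0.09,0,0,0,0.0725,0.39],[-0.58,-0.09,0,0,0,0.0725,0.39],[-0.58,-0.09,0,0,0,0.0725,0.39],[-0.58,-0.09,0,0,0,0.0725,0.39],[-0.58,-0.09,0,0,0,0.0725,0.39],[-0.58,-0.09,0,0,0,0.0725,0.39],[-0.58,-0.09,0,0,0,0.0725,0.39],[-0.58,-0.09,0,0,0,0.0725,0.39],[-0.58,-0.09,0,0,0,0.0725,0.39],[0,0,0,0,0,0,0.39],[0,0,0,0,0,0,0.39]]

```text
time: 13.5
ee_pos: [0.5071, -0.0227, 0.2179]
tool_rot: [-0.0, 0.76, -0.65, 0.0]
force: [0.6, 0.2, 0.3]
width: 0.0261
finger_force: 0.0
```

```bash
python3 d.py w9.png | head -1; python3 -c "
from h import *
s=arm.observe();d=np.array([.988,.154]);print(proj('wrist',[[.507,-.022,.093],[.500,.0225,.093],[.514,-.0665,.093]],s),s['width'])"
```

```text
13.5 [ 0.5071 -0.0227  0.2179] yaw -1.415 [0.6 0.2 0.3] [-0.02  0.06 -0.  ] [-0.17  0.25 -0.18  1.13  0.   -1.9 ]
[[278.78932711 213.42391674]
 [278.64079446 271.71694346]
 [278.95559596 149.20560786]] 0.02591617919584971
```

View pics/w9.png

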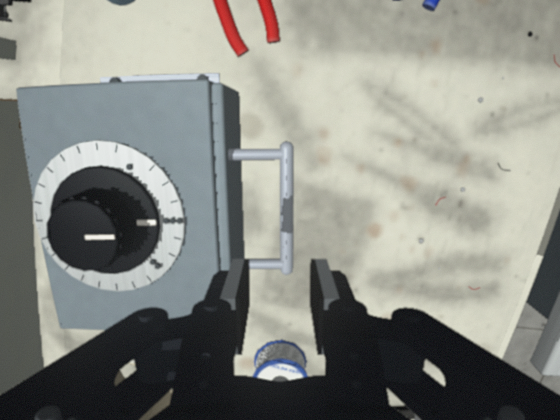

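The bar is vertical at column 287, rows 143–272, about 6 mm nearer the robot than I assumed. The dial pointer is on the three-stud mark.

```bash
python3 -c "
from h import *
s=arm.observe();print(s['ee_pos'])
for u in((287,150),(287,208),(287,266)): print(at('wrist',u,.09,s))
print(at('wrist',(105,220),.109,s))"
```

```text
[ 0.50740077 -0.02263332  0.21789052]
[ 0.50844826 -0.06653982  0.09      ]
[ 0.50173202 -0.02605267  0.09      ]
[0.49435101 0.01826814 0.09      ]
[ 0.62375303 -0.0031353   0.109     ]
```

>>> apply_moves:
  steps:
    - [[-0.28,-0.05,-0.1,0,0,0,0.39],[0,0,-0.85,0,0,0,0.39],[0,0,-0.85,0,0,0,0.39],[0,0,-0.85,0,0,0,0.39],[0,0,-0.85,0,0,0,0.39],[0,0,-0.85,0,0,0,0.39],[0,0,-0.85,0,0,0,0.39],[0,0,-0.85,0,0,0,0.39],[0,0,0,0,0,0,0.39]]

```text
time: 14.45
ee_pos: [0.4993, -0.0233, 0.0945]
tool_rot: [0.001, 0.761, -0.649, -0.002]
force: [-0.1, 0.5, -0.3]
width: 0.0259
finger_force: 0.0
```

>>> apply_moves:
  steps:
    - [[0,0,0,0,0,0,1],[0,0,0,0,0,0,1],[0,0,0,0,0,0,1],[0,0,0,0,0,0,1],[-0.15,-0.023,0,0,0,0,1],[-0.3,-0.046,0,0,0,0,1],[-0.3,-0.046,0,0,0,0,1]]

```text
time: 15.15
ee_pos: [0.4883, -0.0257, 0.0972]
tool_rot: [-0.002, 0.761, -0.649, 0.001]
force: [3.4, 1.8, -4.5]
width: 0.0077
finger_force: 59.6
```

>>> apply_moves:
  steps:
    - [[-0.3,-0.046,0,0,0,0,1],[-0.3,-0.046,0,0,0,0,1],[-0.3,-0.046,0,0,0,0,1],[-0.3,-0.046,0,0,0,0,1],[-0.3,-0.046,0,0,0,0,1],[-0.3,-0.046,0,0,0,0,1],[-0.3,-0.046,0,0,0,0,1],[-0.2,-0.03,0,0,0,0,1],[0,0,0,0,0,0,1]]

```text
time: 16.05
ee_pos: [0.4392, -0.0336, 0.0971]
tool_rot: [0.001, 0.761, -0.649, 0.0]
force: [-0.5, -2.7, 5.0]
width: 0.0075
finger_force: 60.6
```

>>> apply_moves:
  steps:
    - [[-0.1,-0.015,0,0,0,0,1],[-0.1,-0.015,0,0,0,0,1],[0,0,0,0,0,0,1]]

```text
time: 16.35
ee_pos: [0.438, -0.0338, 0.0972]
tool_rot: [-0.001, 0.761, -0.649, 0.001]
force: [6.6, -1.8, -1.9]
width: 0.0076
finger_force: 59.9
```

>>> apply_moves:
  steps:
    - [[0,0,0,0,0,0,0.35],[0,0,0,0,0,0,0.35],[0,0,0,0,0,0,0.35],[0,0,0.5,0,0,0,0.35],[0,0,0.9,0,0,0,0.35],[0,0,0.9,0,0,0,0.35],[0,0,0.9,0,0,0,0.35],[0,0,0.9,0,0,0,0.35],[0,0,0.9,0,0,0,0.35],[0,0,0.9,0,0,0,0.35],[0,0,0,0,0,0,0.35]]

```text
time: 17.45
ee_pos: [0.4376, -0.0338, 0.2175]
tool_rot: [-0.001, 0.761, -0.649, 0.002]
force: [-0.4, -0.2, 0.0]
width: 0.0279
finger_force: 0.0
```

```bash
python3 d.py w10.png
```

```text
17.45 [ 0.4376 -0.0338  0.2175] yaw -1.412 [-0.4 -0.2  0. ] [ 0.05 -0.08 -0.02] [-0.22  0.12 -0.36  1.09  0.   -1.95]
max 188.0 angles [-0.04 -0.03 -0.02 -0.01 -0.    0.01  0.02  0.03  0.04]
```

View pics/w10.png

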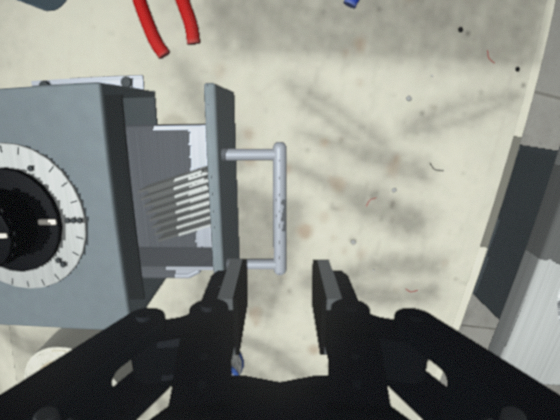

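The drawer stands fully open with its bar at column 280. The pointer is at the three-stud mark (0.0 rad) and the gripper is clear.

```bash
python3 -c "
from station import order
print(order.finish_job())"
```

```text
the job is handed in; nothing more can be done
None
```

The lock box is open and the job is handed in: the dial went left to the one-stud mark, right to two and left to three. The drawer was pulled to its stop and released, and in the last picture the pointer stands at the three-stud mark with the gripper clear; I saw nothing disturbed, and no verdict came back.

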